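Hang the puppet head on the eye bolt by its spring hook

TASK

Take the helmeted puppet head by the wooden grip of its carrying iron, lift it out of its block and clip the iron's spring hook onto the eye bolt of the hanging stand: push the sprung gate open against the ring, gently, until the ring is in the hook and the gate has snapped shut. Leave the head hanging freely from the eye bolt, let go, and disturb neither the bare head nor the varnish jar.

Things in the scene. Friction and masses are not known exactly. Their poses are not given: they have to be found in the camera images.
- grip (a point): Centre of the wooden grip (18 mm square, 66 mm tall, upright) atop the loose carrying iron (0.28 to 0.45 kg): grip, steel spring hook, brass-helmeted puppet head 60 mm wide, then a 10 mm pin standing in its block. Lift straight up to free it. Axes of the iron, for all its points: z up along it, x to the hook's gate side, square with the grip's flats; grip, head and pin lie on one axis.
- crook (a point): Point on the iron's axis, 62 mm below the grip's centre: where the middle of a 6 mm ring bar lies when the iron hangs. The hook lies in the xz plane, of 9 mm round bar: spine at x -11.5 mm, a bow over this point, nose at x +11.5 mm; 14 mm wide inside. A ring bar enters from +x below the nose, pushing the gate in, then goes up into the bow, and the gate snaps shut below it.
- nose_end (a point): The downward end of the hook's nose (9 mm square, milled flat), 11.5 mm to +x of the iron's axis and 11.5 mm below the crook. The mouth, closed by the gate (a 5 mm round bar), reaches from here straight down to the gate's pivot, 42 mm below the crook.
- foot (a point): Lower end of the pin below the head, 178 mm below the crook and 240 mm below the grip's centre. The pin is 26 mm long; the collar above it, 42 mm wide, rests on the block.
- gate (a joint): Opening of the hook's sprung gate, rad: 0 shut against the nose, 0.63 fully in (hard stop, its end at the spine). About 2 N at its upper end starts it, 3 to 5 N holds it fully in; it springs shut by itself.
- stand: Fixed hanging stand. Origin on the bench below the front face of its upright wooden post (40 mm wide, 34 mm deep, 232 mm high); -x points out of that face to the free room, z up. Its steel foot plate, 8 mm thick and 130 mm wide, reaches 130 mm out in front of the post.
- eye_root (a point): Where the eye bolt enters the post's front face, 205 mm above the bench; axes as the stand. The bolt sticks out along -x and ends in a level ring of 6 mm bar, 27 mm inside, at this height. How far it is screwed in differs and is not reported: the middle of the ring bar at its outermost point is 50 to 95 mm from the face, to be felt for (or seen).
- block: Fixed wooden block 80 x 80 x 50 mm that holds the iron's pin in a 30 mm deep, 14 mm wide hole at its middle. Origin at the centre of its underside. The collar below the head rests on its top.
- bare_head: The other puppet head, of bare wood, without helmet, hook or iron, about 112 mm tall and 57 mm wide, loose, upright in a block of the same kind. To be left alone. Origin at the foot of its pin, z up.
- varnish_jar: Loose amber glass jar with a lid, 56 mm wide, 75 mm tall, standing on the bench. To be left alone. Origin at the centre of its underside, z up.
Not all that is in view belongs to the job. What is shaped like the block but blue is not meant. Leave any red look-alike of the stand alone.

How it is judged:
On the way, in this order (a step that is already met when the one before it is completed fails the run):
1. the iron is lifted out of its block (height (world z) of grip above 0.288 m and contact force between iron and block below 0.1 N), for 0.1 s.
2. the gate is pushed open against the eye bolt (value of joint gate above 0.3 rad and contact force between iron and stand above 1.5 N), for 0.05 s.
At the end, for the whole second after the job is handed in: The iron hangs on the eye bolt, ring bar in the bow of its hook (crook within 6 mm of the ring's height, 25 to 107 mm out from the post, within 25 mm sideways), gate shut (under 0.08 rad), iron upright within 0.25 rad, at rest (under 0.05 m/s), carried by the stand and let go (value of joint gate below 0.08 rad and z of crook in the frame of eye_root between -0.006 and 0.006 m and x of crook in the frame of eye_root between -0.107 and -0.025 m and y of crook in the frame of eye_root between -0.025 and 0.025 m and angle between crook's own z axis and vertical below 0.25 rad and contact force between iron and stand above 1 N and linear speed of iron below 0.05 m/s); the robot touches nothing.
It fails at once if the iron is pressed against the eye bolt or stand with more than 25 N (contact force between iron and stand above 25 N).
It fails at once if the bare head is disturbed (moved more than 25 mm) (distance of bare_head from where it was at the start of the episode above 0.025 m).
It fails at once if the varnish jar is disturbed (moved more than 25 mm) (distance of varnish_jar from where it was at the start of the episode above 0.025 m).
It also fails if it takes over 51 s, if anything falls off the work surface, if the arm or the gripper's body presses on something with over 40 N, if the wrist force passes 120 N, or if a joint passes its speed limit or range.

ROBOT

A 6-joint arm with a two-finger parallel gripper is mounted at the origin on the work surface. World frame = base frame: x ahead of the robot, y to its left, z up, the work surface at z = 0. Lengths are in m, angles in rad, forces in N, time in s.
With the tool pointing down it reaches from about 0.35 to 0.85 m from the base axis. Payload 8.1 kg.
Tool frame: the origin (TCP) lies midway between the tips of the shut fingers; the grasp point (between the pads) lies 19 mm behind it; z points along the fingers, y is the line along which they close (so a half turn about z gives the same grasp; the last joint's range is limited). The gripper opens to 93 mm and grips with 3 to 60 N. Pads are 15 mm wide; open, the fingers measure 128 mm over their backs; the gripper's body (75 mm by 188 mm) begins 65 mm behind the grasp point.
Start: joints at [1.178, 0.13, 1.488, -0, 1.523, -0.085], TCP at [0.182, 0.572, 0.219] pointing down, gripper open.
Joint ranges: [-2.96, 2.96], [-0.89, 2.26], [0.02, 2.5], [-1.34, 4.48], [0, 2.73], [-2.66, 2.66]. Speed limits (rad/s): [2.39, 2.39, 2.79, 3.14, 3.14, 3.14].

INTERFACE

Orientations are given as a rotation vector (axis times angle).
In Python, from plant import read_state, read_camera, get_calibration, close_job gives the robot as it stands.
- The arm moves only by the shell command python3 -m crank 'ROWS' [FORCE]. ROWS is JSON, a list that holds one entry, the list of rows, each a list of 7 numbers: the gripper's target within -1 to 1 (fully open at 1, half-way at 0, shut at -1), then the shift along the tool's x, y, z as a fraction of full scale, then the turn, a rotation vector about the tool's x, y, z as a fraction of full scale. In form: [[[grip, x, y, z, rx, ry, rz], ...]]. A call has exactly 5 rows; each row is the pose to reach, as a shift and turn from the pose commanded when the call began, along the tool's axes at that moment; what a row does not reach only later rows make up. Full scale, the value 1, is 0.5 m for a shift and 90 degrees for a turn. A row lasts 1/8 s, in which the tool goes at most 62.5 mm and 10.7 degrees, less where a joint would pass 70% of its speed; a pose out of reach is approached as far as the arm can. A call with a number of a shift or a turn outside -1 to 1 is refused whole. A call with a gripper value outside its range is refused whole. The fingers move at their own pace and stop on an object; FORCE is the grip in N (left out, the last holds). Time passes only in rows, so rows that repeat a pose let the fingers close, or fill a call up. It gives the time, the measured TCP pose, the force, the opening and the grip force at its end, in the units of the state.
- read_state(): the state, without advancing time (a new reading comes with each control period).
- read_camera(name): name is "scene" or "top" or "wrist"; returns the picture (420x560x3 uint8, red, green, blue); there is no depth.
- get_calibration(name): a dict with "fx", "fy", "cx", "cy" (pixels), "dist_coeffs" ([k1, k2, p1, p2, k3] as OpenCV has them; the pictures are not rectified), "eye" and "orientation" of the camera in the world; the wrist camera has in their place "mount" (4x4, takes a point from camera to tool coordinates, whose origin is the TCP and whose axes are the flange's). Camera axes: x right, y down, z forward; pixel columns grow to the right and rows downward; lengths in m; the calibration is good to about 2 mm. A picture is of the moment at which its call begins: read the wrist's pose just before it. get_calibration takes no time and is no camera call.
- close_job(): hands the job in; it is judged then, once.
The state is a dict: "t": time; "q": joint angles; "dq": joint speeds; "joint_torque": joint torques, N m; "tool_pos": TCP position; "orientation": TCP orientation; "force": force on the tool from outside, world axes, zero at the start; "wrist_torque": the same for the moment, N m; "opening": finger opening in m; "gripper_force": force on a finger pad.
Only numpy, scipy, OpenCV 4.12 (cv2) and the standard library are available. Lean on these libraries where they do the work, as an engineer would, in place of code of your own. Each camera call takes 0.05 s, during which the arm holds its last target. There are 200 camera calls.

## Working session

There is one attempt and no reset: what is moved stays moved. The work goes in short steps, Python scripts to look and compute and a shell command to move; the robot and the scene stay as the last step left them, time stands still between calls to the robot, and variables do not carry over. Pictures are saved under pics/ and viewed, at most 10 in all, crops included, and the job is handed in when it is done.

```bash
ls; mkdir -p pics; cat > h.py <<'E'
import numpy as np,cv2
from scipy.spatial.transform import Rotation as R
from plant import read_state, read_camera, get_calibration, close_job
def cam(n,s=None):
    c=get_calibration(n);K=np.array([[c['fx'],0,c['cx']],[0,c['fy'],c['cy']],[0,0,1.]]);d=np.array(c['dist_coeffs'],float)
    if 'eye' in c:
        o=np.array(c['orientation'],float); Rm=o if o.shape==(3,3) else R.from_rotvec(o).as_matrix(); e=np.array(c['eye'])
    else:
        M=np.array(c['mount']);T=R.from_rotvec(s['orientation']).as_matrix();Rm=T@M[:3,:3];e=T@M[:3,3]+np.array(s['tool_pos'])
    return K,d,Rm,e
def ray(C,p):
    K,d,Rm,e=C;u=cv2.undistortPoints(np.array([[p]],float),K,d)[0,0];v=Rm@np.array([u[0],u[1],1]);return e,v/np.linalg.norm(v)
def onz(C,p,z):
    e,v=ray(C,p);return e+v*(z-e[2])/v[2]
def proj(C,X):
    K,d,Rm,e=C;x=(np.atleast_2d(X)-e)@Rm;return cv2.projectPoints(x,np.zeros(3),np.zeros(3),K,d)[0][:,0]
def tri(rs):
    A=0;b=0
    for e,v in rs:
        P=np.eye(3)-np.outer(v,v);A=A+P;b=b+P@e
    return np.linalg.solve(A,b)
def tool(dw):  # world shift -> tool fractions
    s=read_state();return R.from_rotvec(s['orientation']).as_matrix().T@np.array(dw)/0.5
E
python3 - <<'E'
from h import *
s=read_state();print(s)
ims=[read_camera(n) for n in("scene","top","wrist")]
for n,i in zip(("scene","top","wrist"),ims): cv2.imwrite(f"pics/{n}0.png",i[:,:,::-1]); c=get_calibration(n); print(n,c)
E
```

```text
pics
{'t': 0.0, 'q': array([ 1.17757995e+00,  1.31194563e-01,  1.48921724e+00,  1.46571247e-05,
        1.52299752e+00, -8.53911478e-02]), 'dq': array([-1.84524522e-05,  7.72414087e-04,  1.03275888e-03, -1.53602868e-03,
       -1.95967765e-04, -3.77290964e-04]), 'joint_torque': array([ 3.22565238e-04, -5.59838498e+01, -4.91771185e+01,  7.68635818e-02,
        3.55699821e-02, -1.70214980e-04]), 'tool_pos': array([0.1815506 , 0.57130104, 0.21760157]), 'orientation': array([-4.81556666e-01, -3.10401437e+00,  2.76645132e-03]), 'force': array([ 0.38108101,  0.20762353, -0.8094517 ]), 'wrist_torque': array([0.00727085, 0.00784212, 0.00802049]), 'gripper_force': 0.0, 'opening': 0.09309514751656825}
scene {'fx': 493.1487928710981, 'fy': 493.1487928710981, 'cx': 278.593256015528, 'cy': 206.69628520380667, 'dist_coeffs': array([-0.04704705,  0.        ,  0.        ,  0.        ,  0.        ]), 'eye': array([1.0405246 , 0.76799878, 1.05409357]), 'orientation': array([-0.8541348 , -2.59975947,  1.02064333])}
top {'fx': 537.4805736025977, 'fy': 537.4805736025977, 'cx': 275.9911991997274, 'cy': 205.90052923663694, 'dist_coeffs': array([-0.17053922,  0.        ,  0.        ,  0.        ,  0.        ]), 'eye': array([0.33350445, 0.07641085, 1.45634956]), 'orientation': array([-2.09400883,  2.14898934, -0.18255074])}
wrist {'fx': 296.1877467497801, 'fy': 296.1877467497801, 'cx': 282.3931605020848, 'cy': 210.35213972703627, 'dist_coeffs': array([-0.06023866,  0.        ,  0.        ,  0.        ,  0.        ]), 'mount': array([[-1.83343767e-04, -9.71536594e-01, -2.36889452e-01,
         6.63008498e-02],
       [ 9.99999625e-01, -3.78609705e-04,  7.78799914e-04,
         8.91045362e-04],
       [-8.46321262e-04, -2.36889220e-01,  9.71536299e-01,
        -1.66145870e-01],
       [ 0.00000000e+00,  0.00000000e+00,  0.00000000e+00,
         1.00000000e+00]])}
```

View pics/scene0.png

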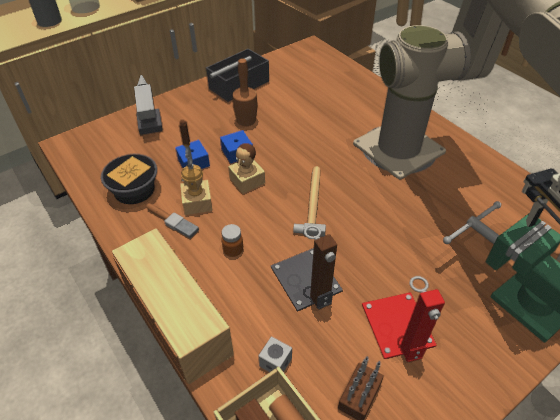

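View pics/top0.png

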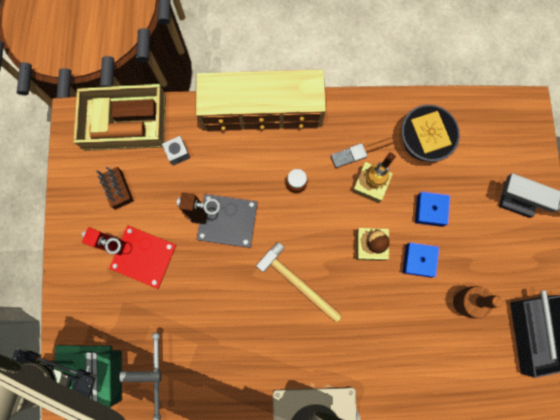

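Scene: iron at about (190,165), stand at (320,275); bare head (247,170), jar (232,240). Top: iron (375,178), stand (190–255, 195–245). Now enlarged crops.

```bash
python3 - <<'E'
from h import *
def crop(f,x,y,w=80,h=60,k=5):
    i=cv2.imread(f)[y:y+h,x:x+w];i=cv2.resize(i,None,fx=k,fy=k,interpolation=cv2.INTER_CUBIC)
    for a in range(0,w,10): cv2.putText(i,str(x+a),(a*k,9),0,.33,(255,255,255),1); cv2.line(i,(a*k,10),(a*k,16),(255,255,255),1)
    for b in range(10,h,10): cv2.putText(i,str(y+b),(0,b*k+4),0,.33,(255,255,255),1); cv2.line(i,(24,b*k),(30,b*k),(255,255,255),1)
    return i
a=crop("pics/scene0.png",150,118,80,100,3); a=cv2.resize(a,(240,300))
t=np.hstack([crop("pics/scene0.png",155,115,80,100,4)[:,:320],crop("pics/scene0.png",265,230,100,100,4)])
cv2.imwrite("pics/c1.png",t)
t=np.hstack([crop("pics/top0.png",345,145,60,60,6),crop("pics/top0.png",172,185,70,65,6)[:360]])
cv2.imwrite("pics/c2.png",t)
E
```

```text
(no output)
```

View pics/c1.png

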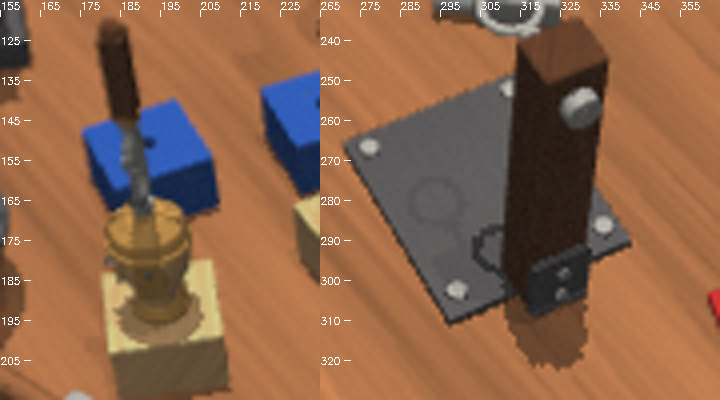

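View pics/c2.png

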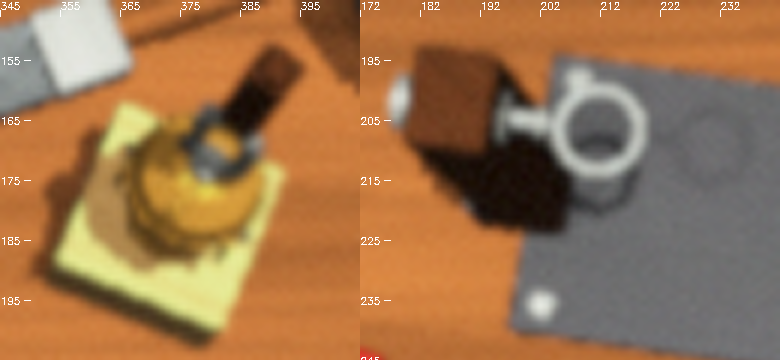

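Crops show: block top-face corners (top view) (365.3,161.7),(392.3,173.3),(382,199.7),(354.2,188.7); grip top ≈(392.5,156); ring centre ≈(212,206.7); plate corners (204.5,194.5),(197.3,239.7).

```bash
python3 - <<'E'
from h import *
C=cam("top");S=cam("scene")
b=np.array([onz(C,p,.05) for p in[(365.3,161.7),(392.3,173.3),(382,199.7),(354.2,188.7)]]);print(b.round(4),b.mean(0))
print("grip top",onz(C,(392.5,156),.293),onz(S,(183,121.5),.293))
print("head",onz(S,(192,190),.05))
p=np.array([onz(C,p,.232) for p in[(181.7,192.8),(195.3,193.8),(193.2,210),(180,209.7)]]);print(p.round(4),p.mean(0))
q=np.array([onz(C,p,.008) for p in[(204.5,194.5),(257,208),(249,247),(197.3,239.7)]]);print(q.round(4))
q=np.array([onz(S,p,.008) for p in[(271+1,267-.5),(297.5,311)]]);print("scene plate",q.round(4))
print("ring",onz(C,(212,206.7),.205),onz(C,(218.8,207.5),.205),onz(C,(205,205.7),.205),onz(C,(197,204.5),.205))
for n,X in dict(jar=onz(C,(297,181),.075),bare=onz(C,(376,242),.13)).items():print(n,X)
E
```

```text
[[ 0.7073 -0.1577  0.05  ]
 [ 0.6732 -0.2296  0.05  ]
 [ 0.6013 -0.1968  0.05  ]
 [ 0.6333 -0.1234  0.05  ]] [ 0.65377968 -0.17686254  0.05      ]
grip top [ 0.6546458  -0.17995476  0.293     ] [ 0.64974612 -0.18123317  0.293     ]
head [ 0.65880279 -0.18546895  0.05      ]
[[0.5958 0.3062 0.232 ]
 [0.5925 0.274  0.232 ]
 [0.5541 0.2788 0.232 ]
 [0.5557 0.3099 0.232 ]] [0.57451794 0.2922508  0.232     ]
[[0.6372 0.2845 0.008 ]
 [0.5953 0.1399 0.008 ]
 [0.4887 0.1636 0.008 ]
 [0.512  0.3045 0.008 ]]
scene plate [[0.6138 0.1444 0.008 ]
 [0.6414 0.2884 0.008 ]]
ring [0.56575226 0.23825127 0.205     ] [0.56338332 0.22202162 0.205     ] [0.56862265 0.25499941 0.205     ] [0.57204976 0.2741987  0.205     ]
jar [0.65268486 0.03020788 0.075     ]
bare [ 0.47927873 -0.15983818  0.13      ]
```

```bash
python3 - <<'E'
from h import *
s=read_state()
print(tool(np.array([.35,.23,.30])-s['tool_pos']))
E
```

```text
[-0.5278591  -0.54887428 -0.16365826]
```

```bash
python3 -m crank '[[[1,-0.1,-0.1,-0.04,0,0,0.03],[1,-0.2,-0.2,-0.07,0,0,0.06],[1,-0.3,-0.3,-0.1,0,0,0.088],[1,-0.39,-0.4,-0.13,0,0,0.088],[1,-0.47,-0.49,-0.15,0,0,0.088]]]'
python3 - <<'E'
from h import *
s=read_state()
print(tool(np.array([.53,-.118,.30])-s['tool_pos']), R.from_rotvec(s['orientation']).as_matrix().round(3))
E
```

```text
t: 0.78
tool_pos: [0.3175, 0.297, 0.2875]
orientation: [0.694, 3.064, 0.0]
force: [1.5, -0.6, -0.6]
opening: 0.0928
gripper_force: 0.0
[-0.74131819 -0.56580542 -0.02488243] [[-0.902  0.431  0.   ]
 [ 0.431  0.902  0.   ]
 [-0.     0.    -1.   ]]
```

```bash
python3 -m crank '[[[1,-0.1,-0.08,0,0,0,0],[1,-0.2,-0.15,0,0,0,0],[1,-0.3,-0.23,-0.01,0,0,0],[1,-0.4,-0.3,-0.02,0,0,0],[1,-0.5,-0.38,-0.02,0,0,0]]]'
python3 -m crank '[[[1,-0.1,-0.08,0,0,0,0],[1,-0.2,-0.15,0,0,0,0],[1,-0.24,-0.19,0,0,0,0],[1,-0.24,-0.19,0,0,0,0],[1,-0.24,-0.19,0,0,0,0]]]'
python3 - <<'E'
from h import *
s=read_state();im=read_camera("wrist");cv2.imwrite("pics/w1.png",im[:,:,::-1])
C=cam("wrist",s);print(s['tool_pos'],s['orientation'],s['dq'].round(3))
for z in (.293,.26,.198,.13,.05): print(z,proj(C,[.653,-.179,z]))
np.save("s1.npy",np.r_[s['tool_pos'],s['orientation']])
E
```

```text
t: 1.4
tool_pos: [0.4605, 0.0194, 0.2976]
orientation: [0.695, 3.063, 0.001]
force: [1.0, 1.1, -0.5]
opening: 0.0925
gripper_force: 0.0
t: 2.02
tool_pos: [0.5267, -0.1153, 0.2969]
orientation: [-0.695, -3.063, -0.001]
force: [0.1, -0.0, 0.3]
opening: 0.0932
gripper_force: 0.0
[ 0.52672634 -0.11533468  0.29694249] [-6.94510822e-01 -3.06317309e+00 -7.36785505e-04] [ 0.018 -0.015  0.004  0.    -0.002 -0.003]
0.293 [[277.29649559 426.06076493]]
0.26 [[277.86825503 390.94050545]]
0.198 [[278.65184747 343.14758283]]
0.13 [[279.23865814 307.58158294]]
0.05 [[279.71734509 278.69843273]]
```

View pics/w1.png

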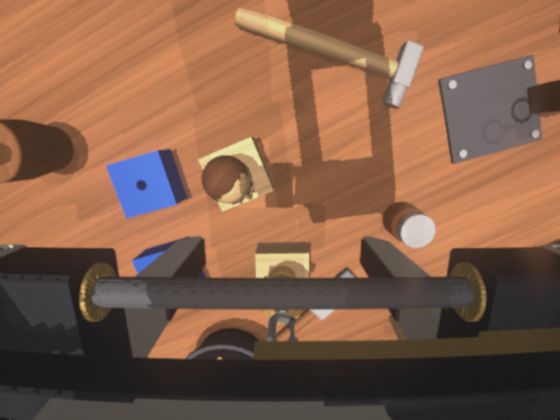

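Wrist view: block at (283,265), hook bow at about (282,320) just below the dark gripper crossbar; gripper occludes the image bottom. Stand's plate, jar, bare head as expected. Enlarge the hook.

```bash
python3 - <<'E'
import cv2
i=cv2.imread("pics/w1.png")[240:345,230:340];cv2.imwrite("pics/w1c.png",cv2.resize(cv2.convertScaleAbs(i,alpha=1.5,beta=15),None,fx=5,fy=5,interpolation=cv2.INTER_CUBIC))
E
```

```text
(no output)
```

View pics/w1c.png

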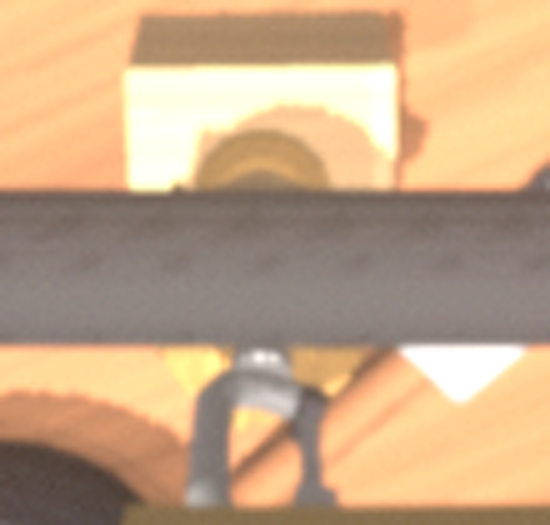

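The hook's thick spine is left (x≈208) and the squared nose end with thin gate is right (x≈318): iron +x ≈ tool +y (world ≈(0.43,0.90)), and the block is aligned with the tool.

```bash
python3 -m crank '[[[1,0,0,-0.1,0,0,0],[1,-0.1,0,-0.1,0,0,0],[1,-0.2,0,-0.1,0,0,0],[1,-0.282,-0.002,-0.1,0,0,0],[1,-0.282,-0.002,-0.1,0,0,0]]]'
python3 - <<'E'
from h import *
s=read_state();im=read_camera("wrist");cv2.imwrite("pics/w2.png",im[:,:,::-1])
print(s['tool_pos'],tool(np.array([.654,-.177,.241])-s['tool_pos']))
i=im[140:420,180:390,::-1];cv2.imwrite("pics/w2c.png",cv2.resize(cv2.convertScaleAbs(i,alpha=1.5,beta=15),None,fx=2.1,fy=2.1))
C=cam("wrist",s);print([proj(C,[.654,-.177,z]).round(1) for z in(.293,.198,.05)])
E
```

```text
t: 2.7
tool_pos: [0.6549, -0.1771, 0.3439]
orientation: [-0.692, -3.06, -0.001]
force: [-0.5, 0.1, -0.4]
opening: 0.093
gripper_force: 0.0
[ 0.65488857 -0.17711005  0.34386103] [ 0.00109745 -0.00053583  0.20572622]
[array([[280.9, 226.7]]), array([[281.3, 201.5]]), array([[281.6, 182.2]])]
```

View pics/w2c.png

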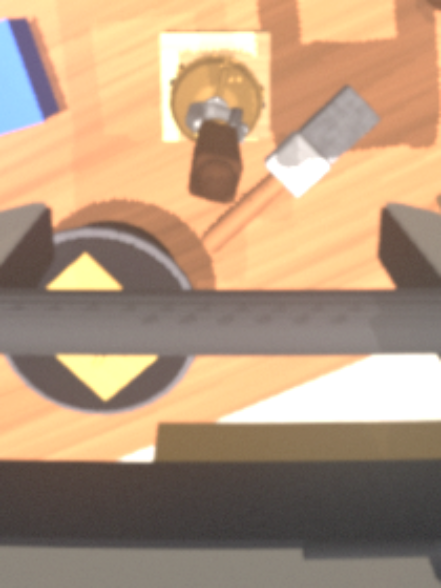

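Grip top seen centred at ≈(282,225), predicted (281,227): aligned. Descend and grip.

```bash
python3 -m crank '[[[1,0.001,0,0.1,0,0,0],[1,0.001,0,0.17,0,0,0],[1,0.001,0,0.206,0,0,0],[1,0.001,0,0.206,0,0,0],[1,0.001,0,0.206,0,0,0]]]' 50
python3 -m crank '[[[-1,0,0,0,0,0,0],[-1,0,0,0,0,0,0],[-1,0,0,0,0,0,0],[-1,0,0,0,0,0,0],[-1,0,0,0,0,0,0]]]' 50
```

```text
t: 3.38
tool_pos: [0.6541, -0.1776, 0.2469]
orientation: [0.694, 3.06, -0.001]
force: [-0.1, 0.3, 0.7]
opening: 0.093
gripper_force: 0.0
t: 4.0
tool_pos: [0.6533, -0.1776, 0.244]
orientation: [-0.695, -3.064, -0.0]
force: [0.1, -0.0, 0.3]
opening: 0.0474
gripper_force: 0.0
```

```bash
python3 -m crank '[[[-1,0,0,0,0,0,0],[-1,0,0,0,0,0,0],[-1,0,0,0,0,0,0],[-1,0,0,0,0,0,0],[-1,0,0,0,0,0,0]]]' 50
python3 -m crank '[[[-1,0,0,0,0,0,0],[-1,0,0,-0.03,0,0,0],[-1,0,0,-0.06,0,0,0],[-1,0,0,-0.08,0,0,0],[-1,0,0,-0.08,0,0,0]]]' 50
```

```text
t: 4.62
tool_pos: [0.6533, -0.1775, 0.2441]
orientation: [-0.695, -3.064, -0.0]
force: [-0.2, 0.4, -0.1]
opening: 0.0202
gripper_force: 50.0
t: 5.25
tool_pos: [0.654, -0.1778, 0.2861]
orientation: [0.694, 3.061, -0.001]
force: [-0.3, -0.6, -2.0]
opening: 0.0203
gripper_force: 50.0
```

```bash
python3 -m crank '[[[-1,0,0,-0.06,0,0,0],[-1,0.05,0.055,-0.108,0,0,-0.03],[-1,0.13,0.15,-0.108,0,0,-0.08],[-1,0.21,0.24,-0.108,0,0,-0.13],[-1,0.29,0.32,-0.108,0,0,-0.18]]]' 50
python3 - <<'E'
from h import *
s=read_state()
print(tool(np.array([.5536,.163,.30])-s['tool_pos']),R.from_rotvec(s['orientation']).as_matrix().round(3))
E
```

```text
t: 5.88
tool_pos: [0.5907, 0.0312, 0.3376]
orientation: [-0.252, -3.131, -0.0]
force: [0.1, 0.3, -1.3]
opening: 0.0179
gripper_force: 50.0
[0.11529956 0.24839426 0.07530551] [[-0.987  0.16  -0.001]
 [ 0.16   0.987  0.   ]
 [ 0.001  0.    -1.   ]]
```

```bash
python3 -m crank '[[[-1,0.04,0.08,0,0,0,0],[-1,0.08,0.16,0,0,0,0],[-1,0.115,0.22,0,0,0,0],[-1,0.115,0.248,0,0,0,0],[-1,0.115,0.248,0,0,0,0]]]' 60
python3 - <<'E'
from h import *
s=read_state();t=read_camera("top");c=read_camera("scene");w=read_camera("wrist")
print(s['tool_pos'],s['opening'])
for n,i in(("t3",t),("s3",c),("w3",w)): cv2.imwrite(f"pics/{n}.png",i[:,:,::-1])
P=s['tool_pos'];T=cam("top");S=cam("scene");W=cam("wrist",s)
def cr(i,x,y,w,h,k): return cv2.resize(cv2.convertScaleAbs(i[y:y+h,x:x+w,::-1],alpha=1.4,beta=15),(w*k,h*k),interpolation=cv2.INTER_CUBIC)
cv2.imwrite("pics/m3.png",np.hstack([cr(c,270,130,90,140,4),cr(w,230,110,110,140,4)]))
ck=P-[0,0,.046]
print("crook px",proj(S,ck),proj(W,ck),"ring",proj(S,[.5631,.222,.205]),proj(W,[.5631,.222,.205]))
E
```

```text
t: 6.5
tool_pos: [0.5552, 0.1614, 0.3377]
orientation: [-0.254, -3.131, 0.001]
force: [0.3, -0.1, -3.6]
opening: 0.0179
gripper_force: 60.0
[0.55516368 0.16135903 0.33772442] 0.01790816909080637
crook px [[295.9606543  182.72876996]] [[280.81256587 229.05579062]] ring [[308.82620694 226.74121016]] [[340.31509671 202.18954033]]
```

View pics/m3.png

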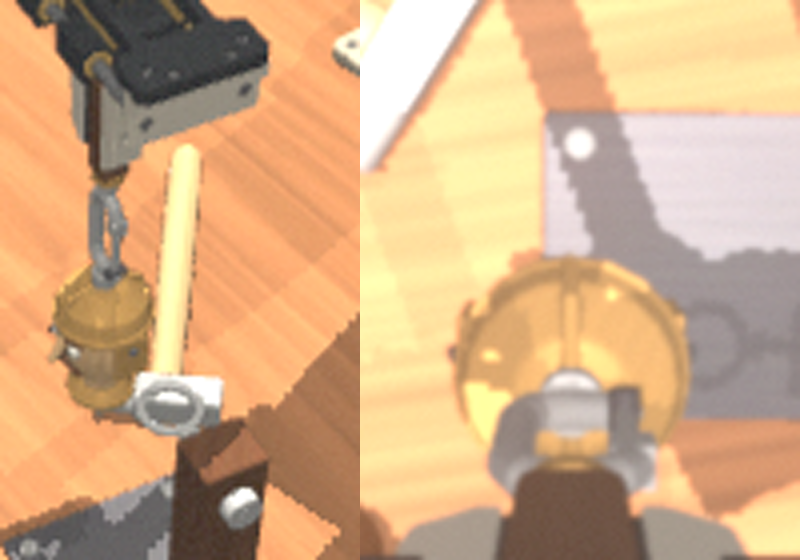

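Both views: hook's spine is left, gate/nose right facing the stand; plate edges parallel to tool axes, so yaw is right. Lower to entry height and look at the ring.

```bash
python3 -m crank '[[[-1,0,0,0.05,0,0,0],[-1,0,0,0.1,0,0,0],[-1,0,0,0.142,0,0,0],[-1,0,0,0.142,0,0,0],[-1,0,0,0.142,0,0,0]]]' 60
python3 - <<'E'
from h import *
s=read_state();w=read_camera("wrist");c=read_camera("scene")
print(s['tool_pos'],s['force'])
P=s['tool_pos'];W=cam("wrist",s);S=cam("scene")
def cr(i,x,y,w,h,k): return cv2.resize(cv2.convertScaleAbs(i[y:y+h,x:x+w,::-1],alpha=1.4,beta=15),(w*k,h*k),interpolation=cv2.INTER_CUBIC)
cv2.imwrite("pics/m4.png",np.hstack([cr(w,235,130,120,120,4),cr(c,270,160,80,120,4)]))
ck=P-[0,0,.042]
print("crook",proj(W,ck),proj(S,ck),"ring",proj(W,[.5631,.222,.205]),proj(W,[.5657,.2383,.205]))
E
```

```text
t: 7.28
tool_pos: [0.5555, 0.1604, 0.2682]
orientation: [0.258, 3.13, 0.0]
force: [0.0, -0.6, -2.2]
opening: 0.0181
gripper_force: 60.0
[0.55552932 0.16040467 0.26817435] [ 0.02267403 -0.63701777 -2.19730818]
crook [[280.74379498 230.60660988]] [[295.04101985 202.90318897]] ring [[357.74451003 219.41227235]] [[377.98153865 219.2598488 ]]
```

View pics/m4.png

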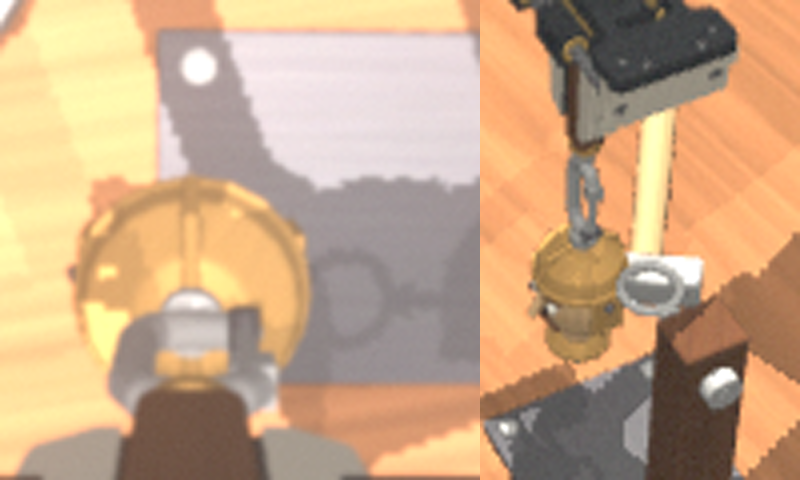

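Wrist: hook gate faces right, the ring lies just right of the crop; scene shows ring ahead of the gate, below the nose. Advance until contact.

```bash
python3 -m crank '[[[-1,0.0045,0.02,0.003,0,0,0],[-1,0.0045,0.04,0.003,0,0,0],[-1,0.0045,0.06,0.003,0,0,0],[-1,0.0045,0.07,0.003,0,0,0],[-1,0.0045,0.07,0.003,0,0,0]]]' 60
python3 - <<'E'
from h import *
s=read_state();w=read_camera("wrist");c=read_camera("scene")
print(s['tool_pos'],s['force'],s['wrist_torque'])
P=s['tool_pos'];W=cam("wrist",s)
d=np.array([.5631,.222])-P[:2];print("along",d@[.158,.987],"lat",d@[.987,-.158])
def cr(i,x,y,w,h,k): return cv2.resize(cv2.convertScaleAbs(i[y:y+h,x:x+w,::-1],alpha=1.4,beta=15),(w*k,h*k),interpolation=cv2.INTER_CUBIC)
cv2.imwrite("pics/m5.png",np.hstack([cr(w,250,180,110,100,5),cr(c,285,195,50,100,5)]))
print("ring",proj(W,[.5631,.222,.205]),proj(W,[.5657,.2383,.205]))
E
```

```text
t: 8.0
tool_pos: [0.5584, 0.1965, 0.2655]
orientation: [-0.255, -3.131, 0.0]
force: [-0.3, 0.1, -2.7]
opening: 0.018
gripper_force: 60.0
[0.55839223 0.19646253 0.2655033 ] [-0.29227548  0.08133588 -2.73941836] [-0.01847947 -0.00735213 -0.03520321]
along 0.025949311311602045 lat 0.0006116451030296101
ring [[313.43177528 224.22626173]] [[334.06978642 224.11715685]]
```

View pics/m5.png

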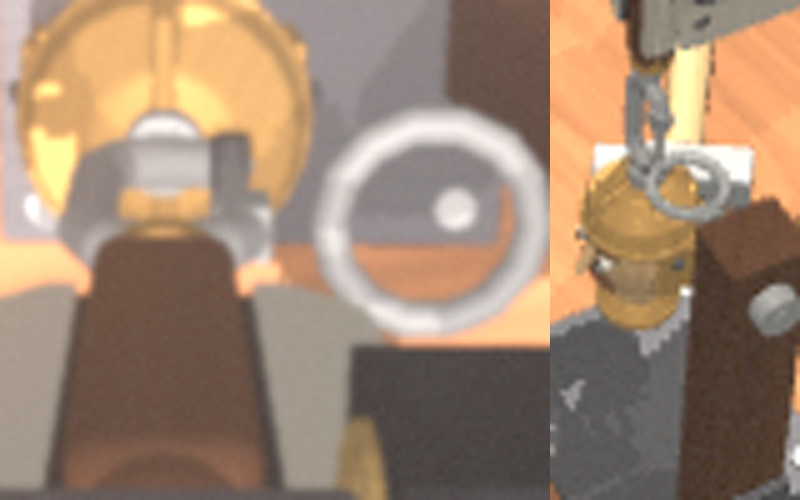

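Ring's outer bar is at (316.6,224), laterally in line with the hook, about 26 mm ahead of the axis (gate contact expected after ~9 mm). Feel forward.

```bash
python3 -m crank '[[[-1,0,0.006,0,0,0,0],[-1,0,0.012,0,0,0,0],[-1,0,0.018,0,0,0,0],[-1,0,0.024,0,0,0,0],[-1,0,0.024,0,0,0,0]]]' 60
python3 -m crank '[[[-1,0,0.003,0,0,0,0],[-1,0,0.006,0,0,0,0],[-1,0,0.008,0,0,0,0],[-1,0,0.01,0,0,0,0],[-1,0,0.01,0,0,0,0]]]' 60
```

```text
t: 8.72
tool_pos: [0.5603, 0.2076, 0.2655]
orientation: [-0.256, -3.131, 0.001]
force: [-0.7, -2.8, -2.7]
opening: 0.0179
gripper_force: 60.0
t: 9.35
tool_pos: [0.5612, 0.2127, 0.2656]
orientation: [-0.256, -3.131, 0.0]
force: [-0.8, -1.8, -3.1]
opening: 0.0177
gripper_force: 60.0
```

```bash
python3 -m crank '[[[-1,0,0.003,0,0,0,0],[-1,0,0.006,0,0,0,0],[-1,0,0.009,0,0,0,0],[-1,0,0.009,0,0,0,0],[-1,0,0.009,0,0,0,0]]]' 60
python3 -m crank '[[[-1,0,0.002,0,0,0,0],[-1,0,0.004,0,0,0,0],[-1,0,0.005,0,0,0,0],[-1,0,0.005,0,0,0,0],[-1,0,0.005,0,0,0,0]]]' 60
```

```text
t: 9.98
tool_pos: [0.5619, 0.2172, 0.2655]
orientation: [-0.256, -3.131, 0.0]
force: [-0.3, -2.7, -3.7]
opening: 0.0178
gripper_force: 60.0
t: 10.6
tool_pos: [0.5623, 0.2196, 0.2656]
orientation: [-0.256, -3.131, 0.0]
force: [-1.6, -3.4, -3.7]
opening: 0.0175
gripper_force: 60.0
```

```bash
python3 -m crank '[[[-1,0,0.001,0,0,0,0],[-1,0,0.002,0,0,0,0],[-1,0,0.003,0,0,0,0],[-1,0,0.003,0,0,0,0],[-1,0,0.003,0,0,0,0]]]' 60
python3 -c "
from h import *
s=read_state();w=read_camera('wrist');cv2.imwrite('pics/w6.png',w[:,:,::-1]);print(s['tool_pos'],s['force'],s['wrist_torque'])"
```

```text
t: 11.22
tool_pos: [0.5626, 0.2211, 0.2656]
orientation: [-0.256, -3.131, -0.0]
force: [-1.2, -2.6, -3.3]
opening: 0.0178
gripper_force: 60.0
[0.5625876  0.22111764 0.26560863] [-1.18594917 -2.60824406 -3.30515117] [-0.80357596  0.28708332 -0.04315514]
```

```bash
python3 -m crank '[[[-1,0,0.001,0.003,0,0,0],[-1,0,0.001,0.006,0,0,0],[-1,0,0.001,0.009,0,0,0],[-1,0,0.001,0.01,0,0,0],[-1,0,0.001,0.01,0,0,0]]]' 60
python3 -m crank '[[[-1,0,0,0.001,0,0,0],[-1,0,0,0.002,0,0,0],[-1,0,0,0.003,0,0,0],[-1,0,0,0.003,0,0,0],[-1,0,0,0.003,0,0,0]]]' 60
```

```text
t: 11.9
tool_pos: [0.5626, 0.2218, 0.2601]
orientation: [-0.256, -3.131, -0.0]
force: [0.4, -0.7, -7.0]
opening: 0.0176
gripper_force: 60.0
t: 12.52
tool_pos: [0.563, 0.2219, 0.2599]
orientation: [0.256, 3.13, 0.001]
force: [0.2, 0.1, -2.7]
opening: 0.0176
gripper_force: 60.0
```

```bash
python3 -m crank '[[[-1,0,0,0.002,0,0,0],[-1,0,0,0.004,0,0,0],[-1,0,0,0.006,0,0,0],[-1,0,0,0.006,0,0,0],[-1,0,0,0.006,0,0,0]]]' 60
```

```text
t: 13.15
tool_pos: [0.5627, 0.2216, 0.2561]
orientation: [-0.256, -3.131, 0.0]
force: [-0.2, 0.0, -2.1]
opening: 0.0175
gripper_force: 60.0
```

```bash
python3 -m crank '[[[-1,0,0,0.003,0,0,0],[-1,0,0,0.006,0,0,0],[-1,0,0,0.009,0,0,0],[-1,0,0,0.012,0,0,0],[-1,0,0,0.012,0,0,0]]]' 60
python3 -m crank '[[[-1,0,0,0.002,0,0,0],[-1,0,0,0.004,0,0,0],[-1,0,0,0.006,0,0,0],[-1,0,0,0.006,0,0,0],[-1,0,0,0.006,0,0,0]]]' 60
```

```text
t: 13.78
tool_pos: [0.5625, 0.2216, 0.2499]
orientation: [-0.256, -3.131, 0.0]
force: [-0.3, -0.3, -2.9]
opening: 0.0178
gripper_force: 60.0
t: 14.4
tool_pos: [0.5629, 0.2217, 0.2477]
orientation: [0.256, 3.13, 0.001]
force: [-0.3, -0.1, 1.5]
opening: 0.0178
gripper_force: 60.0
```

Ring carries the iron now (force rose from −3 to +1.5 N at crook height). Release and rise.

```bash
python3 -m crank '[[[-0.4,0,0,0,0,0,0],[-0.2,0,0,0,0,0,0],[0,0,0,0,0,0,0],[0.3,0,0,0,0,0,0],[0.6,0,0,0,0,0,0]]]' 20
python3 -m crank '[[[1,0,0,0,0,0,0],[1,0,0,0,0,0,0],[1,0,0,-0.05,0,0,0],[1,0,0,-0.13,0,0,0],[1,0,0,-0.22,0,0,0]]]'
python3 -m crank '[[[1,0,0,0,0,0,0],[1,0,0,-0.1,0,0,0],[1,0.1,0,-0.15,0,0,0],[1,0.2,0,-0.15,0,0,0],[1,0.3,0,-0.15,0,0,0]]]'
python3 - <<'E'
from h import *
s=read_state();print(s['tool_pos'],s['opening'],s['force'])
a=[];
for k in range(2):
    a.append(read_camera("scene"))
    if k==0:
        t=read_camera("top")
        for _ in range(6):read_camera("top")
print("motion",np.abs(a[0][190:330,270:350].astype(int)-a[1][190:330,270:350]).max(2).reshape(-1).mean())
i=a[1][195:325,265:355,::-1]
x=cv2.resize(cv2.convertScaleAbs(i,alpha=1.4,beta=10),None,fx=4.5,fy=4.5,interpolation=cv2.INTER_CUBIC)
y=cv2.resize(cv2.convertScaleAbs(t[180:245,175:245,::-1],alpha=1.4,beta=10),(390,585))
y=cv2.resize(t[180:245,180:245,::-1],(390,390),interpolation=cv2.INTER_CUBIC);y=np.vstack([y,np.zeros((x.shape[0]-390,390,3),np.uint8)])
cv2.imwrite("pics/f.png",np.hstack([x,y]))
E
```

```text
t: 15.02
tool_pos: [0.5627, 0.2216, 0.2471]
orientation: [-0.256, -3.131, 0.0]
force: [-0.4, -0.0, 0.5]
opening: 0.0618
gripper_force: 0.0
t: 15.65
tool_pos: [0.5623, 0.2215, 0.3576]
orientation: [-0.256, -3.13, 0.001]
force: [0.7, -0.1, 1.5]
opening: 0.0929
gripper_force: 0.0
t: 16.27
tool_pos: [0.4133, 0.2461, 0.4315]
orientation: [-0.257, -3.131, 0.0]
force: [-0.2, 0.5, -0.3]
opening: 0.0927
gripper_force: 0.0
[0.41333932 0.24605197 0.43145824] 0.09274556186269611 [-0.19718521  0.51284426 -0.30410298]
motion 2.5951785714285713
```

```bash
python3 - <<'E'
from h import *
S=cam("scene")
# expected pixels for hanging: grip top, head bottom
for z in(.300,.267,.205,.027):print(z,proj(S,[.5631,.222,z]))
E
```

```text
0.3 [[310.54241211 197.63052921]]
0.267 [[309.9220187 208.1740545]]
0.205 [[308.82620694 226.74121016]]
0.027 [[306.11062618 272.44889472]]
```

The picture budget is used up, so I check numerically: motion decay and where the brass helmet and grip stand in the scene view.

```bash
python3 -m crank '[[[1,0,0,0,0,0,0],[1,0,0,0,0,0,0],[1,0,0,0,0,0,0],[1,0,0,0,0,0,0],[1,0,0,0,0,0,0]]]' >/dev/null; cat > chk.py <<'E'
from h import *
S=cam("scene");W=(slice(185,300),slice(275,340))
def f():
    a=read_camera("scene");h=cv2.cvtColor(a,cv2.COLOR_RGB2HSV)[W].astype(int)
    m=(h[...,0]>16)&(h[...,0]<28)&(h[...,1]>120)&(h[...,2]>70);y,x=np.nonzero(m)
    return a[W].astype(int),(x.mean()+275,y.mean()+185,y.min()+185,y.max()+185,len(x))
p=None
for k in range(8):
    a,c=f()
    print(np.round(c,2), None if p is None else np.abs(a-p).mean().round(2));p=a
print(proj(S,[[.5631,.222,.205-.042-d] for d in(0,.03,.06,.1)]).round(1))
b=cv2.cvtColor(a.astype(np.uint8),cv2.COLOR_RGB2HSV)
ref=cv2.imread("pics/scene0.png")[W][:,:,::-1].astype(int)
d=np.abs(a-ref).sum(2)>60
for r in range(0,90,4): 
    x=np.nonzero(d[r])[0]; print(r+185,(x.min()+275,x.max()+275,len(x)) if len(x) else '')
E
python3 chk.py
```

```text
[305.4  253.39 220.   273.   323.  ] None
[305.47 253.2  220.   273.   314.  ] 1.39
[305.41 253.21 221.   273.   318.  ] 1.39
[305.52 252.92 195.   273.   320.  ] 1.36
[305.29 253.17 186.   273.   316.  ] 1.33
[305.38 253.47 221.   273.   320.  ] 1.38
[305.48 253.26 221.   273.   317.  ] 1.37
[305.47 253.2  220.   273.   313.  ] 1.37
[[308.1 238.5]
 [307.7 246.5]
 [307.2 254.2]
 [306.6 264. ]]
185 
189 
193 
197 (np.int64(306), np.int64(314), 9)
201 (np.int64(306), np.int64(316), 11)
205 (np.int64(305), np.int64(315), 11)
209 (np.int64(305), np.int64(315), 11)
213 (np.int64(305), np.int64(315), 11)
217 (np.int64(305), np.int64(315), 11)
221 (np.int64(306), np.int64(314), 9)
225 (np.int64(305), np.int64(313), 9)
229 (np.int64(305), np.int64(314), 10)
233 
237 (np.int64(305), np.int64(306), 2)
241 (np.int64(305), np.int64(313), 9)
245 (np.int64(298), np.int64(311), 8)
249 (np.int64(297), np.int64(312), 10)
253 (np.int64(297), np.int64(313), 16)
257 (np.int64(297), np.int64(312), 14)
261 (np.int64(296), np.int64(339), 10)
265 (np.int64(301), np.int64(339), 16)
269 (np.int64(301), np.int64(339), 16)
273 (np.int64(301), np.int64(339), 12)
```

The iron stands still, upright, at the predicted hanging height (grip top at about row 196, predicted 197.6, column 310). Handing in.

```bash
python3 -c "
from plant import close_job;print(close_job())"
```

```text
the job is handed in; nothing more can be done
None
```

The job is handed in: the head hangs still and upright from the eye bolt at the expected height, with the gripper open and clear; that the gate snapped shut, and that the bare head and jar stayed put, I inferred rather than saw.

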